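# Sweep the used vial caps into the catch pan

## Robot

A 7-joint arm with a two-finger parallel gripper is mounted at the origin on the work surface. World frame = base frame: x ahead of the robot, y to its left, z up, the work surface at z = 0. Lengths are in m, angles in rad, forces in N, time in s.
With the tool pointing down it reaches from about 0.375 to 0.925 m from the base axis. Payload 3.1 kg.
Tool frame: the origin (TCP) lies on the centre line of the jaws, within the pads' length; the fingertips stand 22 mm ahead of it and the grasp point (between the pads) lies 3 mm ahead of it; y points along the fingers, x is the direction in which the jaws open and shut, and the axes are right-handed (so a half turn about y gives the same grasp; the last joint's range is limited). The gripper opens to 85 mm and grips with 20 to 120 N. Pads are 22 mm wide; open, the fingers measure 114 mm over their backs; the gripper's body (76 mm by 85 mm) begins 54 mm behind the grasp point. The pads swing forward as they close: fully open they stand 13 mm farther back than shut.
Start: joints at [1.117, 0.383, 0.044, 1.598, -0.018, 1.161, -0.05], TCP at [0.226, -0.609, 0.253] pointing down, gripper open.
Joint ranges: [-2.61, 2.61], [-0.41, 2.15], [-1.48, 1.57], [0, 2.5], [-1.57, 4.71], [0.05, 1.97], [-2.85, 2.85]. Speed limits (rad/s): [2.79, 2.79, 3.14, 3.14, 3.14, 3.14, 3.14].

## Interface

Orientations are given as [roll, pitch, yaw] about the fixed x, y, z axes, in that order (R = Rz(yaw) Ry(pitch) Rx(roll)).
In Python, from plant import manip gives the robot as it stands.
- The arm moves only by the shell command python3 -m crank 'ROWS' [FORCE]. ROWS is JSON, a list of rows, each a list of 3 entries, a list of its own where there are three numbers: the shift along the tool's x, y, z in mm, then the turn about the tool's y in degrees, then the opening in per cent of the stroke, from 0 (shut) to 100 (fully open). A call has 1 to 10 rows; each row shifts and turns the commanded pose from where the row before left it, along the tool's axes as they then stand; what a row does not reach is not made up. A row lasts 1/12 s, in which the tool goes at most 41.7 mm and 7.16 degrees, less where a joint would pass 70% of its speed; a pose out of reach is approached as far as the arm can. A call with a gripper value outside its range is refused whole. The fingers move at their own pace and stop on an object; FORCE is the grip in N (left out, the last holds). Time passes only in rows, so rows that do not move let the fingers close. It gives the time, the measured TCP pose, the force and the opening at its end, in the units of the state.
- manip.observe(): the state, without advancing time (a new reading comes with each control period).
- manip.snapshot(name): name is "scene" or "top" or "wrist"; returns the picture (420x560x3 uint8, blue, green, red); there is no depth.
- manip.camera_params(name): a dict with "camera_matrix" (3x3 intrinsics, pixels), "pose" (4x4, takes a point from camera to world coordinates). Camera axes: x right, y up, looking along -z (the intrinsics and any distortion apply to the point x, -y, -z); pixel columns grow to the right and rows downward; lengths in m; the calibration is good to about 2 mm. A picture is of the moment at which its call begins: read the wrist's pose just before it. camera_params takes no time and is no camera call; for the wrist camera it gives the pose at the moment of the call.
- manip.sign_off(): hands the job in, once; it reports no verdict.
The state is a dict: "clock": time; "q": joint angles; "joint_velocities": joint speeds; "joint_torque": joint torques, N m; "position": TCP position; "eef_rot": TCP orientation; "contact_force": force on the tool from outside, world axes, zero at the start; "ft_torque": the same for the moment, N m; "grip_width": finger opening in m.
Only numpy, scipy, OpenCV 4.12 (cv2) and the standard library are available. Lean on these libraries where they do the work, as an engineer would, in place of code of your own. Each camera call takes 0.05 s, during which the arm holds its last target.

## Task

Three used orange caps lie loose on the microscope bench. With your fingertips sweep all three along the bench top, through the open side of the low steel catch pan, until each lies wholly inside it, and then take the hand away. Do not pick the caps up or flick them, and leave the vials, dish, bottle and jar standing where they are.

Things in the scene. Friction and masses are not known exactly. Their poses are not given: they have to be found in the camera images.
- pan: Low steel catch pan, white floor level with the bench (no step), fixed. Three walls 22 mm high, 4 mm thick; none on the +y side, the mouth. Origin: middle of the mouth, at bench height; x runs along the mouth, y points level out of the pan, z up. Inside: 270 mm along x (-135 to 135), 110 mm deep (y from 0 to -110 mm at the back wall)
- cap1_center (a point): Centre (half-way up, 8 mm above the bench) of one of three loose orange ribbed plastic screw caps, a disc 28 mm in diameter and 16 mm high, about 12 g, lying flat 80 to 200 mm out from the pan's mouth. The caps and two vials each have a lane square to the mouth (lanes 50 mm apart), so a cap pushed along the pan's -y passes the others
- cap2_center (a point): Centre (half-way up, 8 mm above the bench) of one of three loose orange ribbed plastic screw caps, a disc 28 mm in diameter and 16 mm high, about 12 g, lying flat 80 to 200 mm out from the pan's mouth. The caps and two vials each have a lane square to the mouth (lanes 50 mm apart), so a cap pushed along the pan's -y passes the others
- cap3_center (a point): Centre (half-way up, 8 mm above the bench) of one of three loose orange ribbed plastic screw caps, a disc 28 mm in diameter and 16 mm high, about 12 g, lying flat 80 to 200 mm out from the pan's mouth. The caps and two vials each have a lane square to the mouth (lanes 50 mm apart), so a cap pushed along the pan's -y passes the others
- vial_a: Standing amber glass vial with a black cap, 24 mm diameter, 45 mm tall, origin at the centre of its underside. Bystander: leave it standing where it is; it stands in one of the lanes among the caps
- vial_b: Standing amber glass vial with a black cap, 24 mm diameter, 45 mm tall, origin at the centre of its underside. Bystander: leave it standing where it is; it stands in one of the lanes among the caps
- vial_c: Standing amber glass vial with a black cap, 24 mm diameter, 45 mm tall, origin at the centre of its underside. Bystander: leave it standing where it is; it stands farther out from the pan, behind the caps
- dish: Closed clear petri dish with a green disc inside, 94 mm diameter, 15 mm high, origin at the centre of its underside. Bystander: leave it
- dropper: Green glass dropper bottle with a white label and blue cap, 38 mm diameter, 85 mm tall, origin at the centre of its underside. Bystander: leave it standing
- jar: Jar with a white lid, 60 mm diameter, 70 mm tall, origin at the centre of its underside. Bystander: leave it standing

How it is judged:
By the outcome, as a careful person would: the job done as asked, in the order asked, and still so for the second after the job is handed in, with the robot touching nothing.
It also fails if it takes over 64 s, if anything falls off the work surface, if the arm or the gripper's body presses on something with over 40 N, if the wrist force passes 120 N, or if a joint passes its speed limit or range.

## Working session

There is one attempt and no reset: what is moved stays moved. The work goes in short steps, Python scripts to look and compute and a shell command to move; the robot and the scene stay as the last step left them, time stands still between calls to the robot, and variables do not carry over. Pictures are saved under pics/ and viewed, and the job is handed in when it is done.

```bash
mkdir -p pics; python3 - <<'E'
from plant import manip
import cv2,numpy as np
np.set_printoptions(precision=4,suppress=True)
print(manip.observe())
for n in("scene","top"):
    cv2.imwrite(f"pics/{n}0.png",manip.snapshot(n)); print(manip.camera_params(n))
E
```

```text
{'clock': 0.0, 'q': array([ 1.1172,  0.3839,  0.0439,  1.5996, -0.0179,  1.1612, -0.0499]), 'joint_velocities': array([ 0.0012, -0.0002, -0.001 , -0.0023,  0.0019,  0.0019, -0.0003]), 'joint_torque': array([  0.0001, -43.3461,   1.0247, -24.9512,   0.0106,   0.0115,
         0.    ]), 'position': array([ 0.2261, -0.6084,  0.2518]), 'eef_rot': array([-1.5709,  0.0027, -1.2149]), 'contact_force': array([-0.6984,  0.2501,  0.3398]), 'ft_torque': array([ 0.0127,  0.003 , -0.0894]), 'grip_width': 0.0853975119089206}
{'camera_matrix': array([[439.0619,   0.    , 282.5477],
       [  0.    , 439.0619, 211.5606],
       [  0.    ,   0.    ,   1.    ]]), 'pose': array([[-0.832 , -0.333 ,  0.4437,  0.9466],
       [ 0.5544, -0.5289,  0.6426,  0.6366],
       [ 0.0207,  0.7807,  0.6246,  0.6426],
       [ 0.    ,  0.    ,  0.    ,  1.    ]])}
{'camera_matrix': array([[438.829 ,   0.    , 277.3677],
       [  0.    , 438.829 , 203.8896],
       [  0.    ,   0.    ,   1.    ]]), 'pose': array([[-0.0227,  0.9852, -0.1698,  0.3425],
       [-0.9997, -0.0239, -0.0052, -0.016 ],
       [-0.0092,  0.1696,  0.9855,  1.0402],
       [ 0.    ,  0.    ,  0.    ,  1.    ]])}
```

View pics/scene0.png

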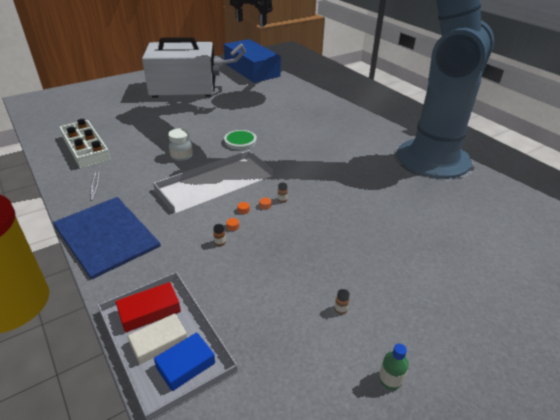

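View pics/top0.png

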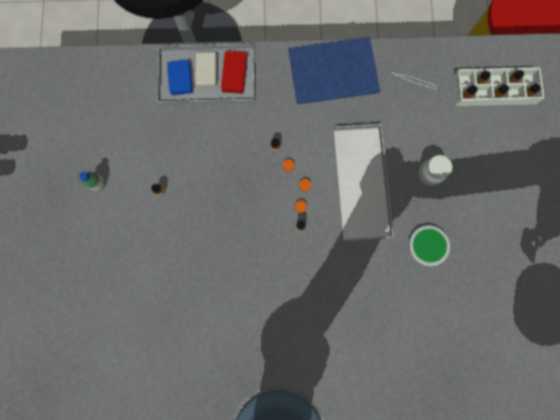

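```bash
python3 - <<'E'
import cv2
a=cv2.imread("pics/top0.png")[110:260,250:450]; cv2.imwrite("pics/top0c.png",cv2.resize(a,None,fx=4,fy=4,interpolation=cv2.INTER_CUBIC))
a=cv2.imread("pics/scene0.png")[130:270,140:320]; cv2.imwrite("pics/scene0c.png",cv2.resize(a,None,fx=4,fy=4,interpolation=cv2.INTER_CUBIC))
E
```

```text
(no output)
```

View pics/top0c.png

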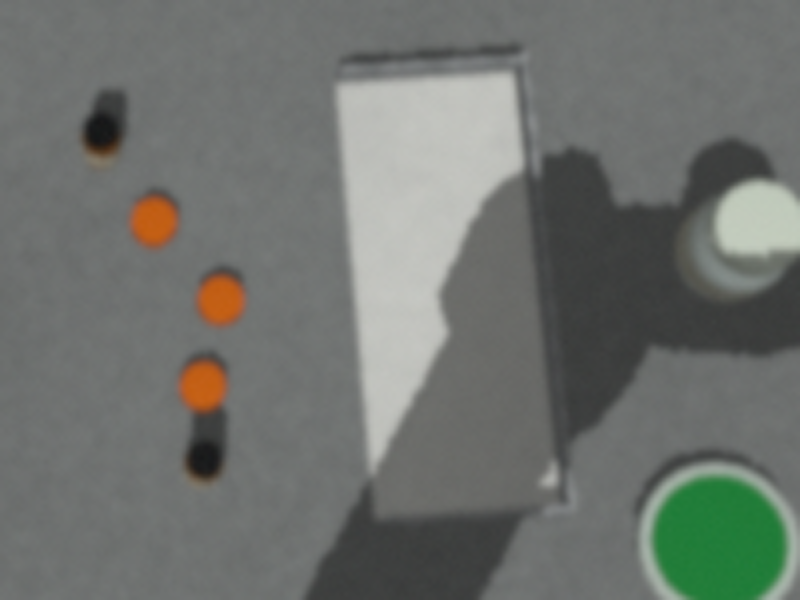

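View pics/scene0c.png

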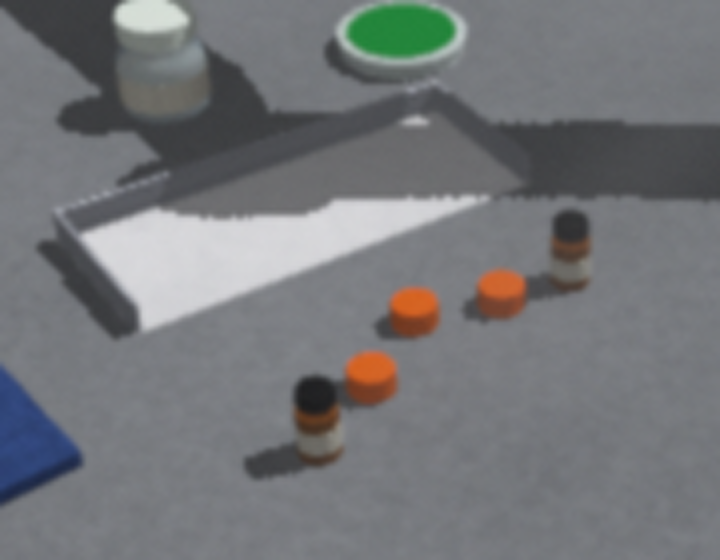

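```bash
cat > h.py <<'E'
import numpy as np
from plant import manip
np.set_printoptions(precision=4,suppress=True)
def proj(cam,uv,z,P=None):
    P=P or manip.camera_params(cam); K=P["camera_matrix"];T=np.array(P["pose"])
    d=np.linalg.inv(K)@[uv[0],uv[1],1]; d=T[:3,:3]@[d[0],-d[1],-d[2]]; o=T[:3,3]
    return (o+d*(z-o[2])/d[2])
E
python3 - <<'E'
from h import *
t=lambda u,v:((u+.5)/4-.5+250,(v+.5)/4-.5+110)
s=lambda u,v:((u+.5)/4-.5+140,(v+.5)/4-.5+130)
for n,a,b,z in [("mouth far",(337,84),(140,328),0),("mouth near",(374,520),(527,185),0),("backfar",(518,70),(82,232),0),
 ("capA",(155,221),(371,370),.016),("capB",(222,300),(414,303),.016),("capC",(204,386),(501,287),.016),
 ("vialfar",(101,132),(316,393),.045),("vialnear",(204,460),(571,225),.045),("jar",(758,218),(152,15),.07),("dish",(715,540),(400,30),.008)]:
    print(n,proj("top",t(*a),z),proj("scene",s(*b),z))
print("vial_c",proj("top",(157,188),.045),"dropper",proj("top",(84,176),.085))
m1,m2=[(proj("top",t(*a),0)+proj("scene",s(*b),0))/2 for a,b in [((337,84),(140,328)),((374,520),(527,185))]]
print(np.linalg.norm(m1-m2))
x=(m1-m2)/np.linalg.norm(m1-m2); y=np.array([-x[1],x[0],0]);c=(m1+m2)/2
print("c",c,"x",x,"y",y)
for n,a,b,z in [("capA",(155,221),(371,370),.016),("capB",(222,300),(414,303),.016),("capC",(204,386),(501,287),.016),
 ("vialfar",(101,132),(316,393),.045),("vialnear",(204,460),(571,225),.045)]:
    p=(proj("top",t(*a),z)+proj("scene",s(*b),z))/2-c; print(n,p@x,p@y)
T=manip.observe(); 
from scipy.spatial.transform import Rotation as R
print(R.from_euler('xyz',T["eef_rot"]).as_matrix())
E
```

```text
mouth far [ 0.7021 -0.1545  0.    ] [ 0.7026 -0.1579  0.    ]
mouth near [ 0.432  -0.1643  0.    ] [ 0.4323 -0.1638  0.    ]
backfar [ 0.7083 -0.2667  0.    ] [ 0.6953 -0.2663  0.    ]
capA [ 0.6134 -0.0392  0.016 ] [ 0.6161 -0.036   0.016 ]
capB [ 0.5639 -0.0779  0.016 ] [ 0.5662 -0.0758  0.016 ]
capC [ 0.5122 -0.0655  0.016 ] [ 0.5154 -0.062   0.016 ]
vialfar [ 0.6606 -0.0082  0.045 ] [ 0.6643 -0.0037  0.045 ]
vialnear [ 0.4646 -0.0627  0.045 ] [ 0.4689 -0.0588  0.045 ]
jar [ 0.5923 -0.3803  0.07  ] [ 0.5916 -0.378   0.07  ]
dish [ 0.4149 -0.362   0.008 ] [ 0.4089 -0.373   0.008 ]
vial_c [0.5581 0.2678 0.045 ] dropper [0.581  0.4211 0.085 ]
0.27033569136219654
c [ 0.5673 -0.1601  0.    ] x [0.9996 0.0291 0.    ] y [-0.0291  0.9996  0.    ]
capA 0.051072692437457996 0.12107390952492422
capB 0.0002215285693750878 0.08331783106296244
capC -0.05059905128693247 0.09789850445693213
vialfar 0.09965946043093805 0.1513092935480218
vialnear -0.0975638275108991 0.10225024849735617
[[ 0.3484 -0.0009  0.9373]
 [-0.9373  0.0022  0.3484]
 [-0.0024 -1.     -0.0001]]
```

```bash
python3 -m crank '[[[0,0,0],-7.13,19],[[0,0,0],-7.13,19],[[0,0,0],-7.13,19],[[0,0,0],-7.13,19],[[0,0,0],-7.13,19],[[0,0,0],-7.13,19],[[0,0,0],-7.13,19],[[0,0,0],-7.13,19],[[0,0,0],-7.13,19],[[0,0,0],-7.13,19]]'; cat >> h.py <<'E'
from scipy.spatial.transform import Rotation as R
C=np.array([0.5673,-0.1601,0]);X=np.array([0.9996,0.0291,0]);Y=np.array([-0.0291,0.9996,0])
def go(px,py,z):
    s=manip.observe();M=R.from_euler('xyz',s["eef_rot"]).as_matrix();p=s["position"]
    d=C+px*X+py*Y+[0,0,z]-p
    print("t",s["clock"],"tcp",p,"pan",(p-C)@X,(p-C)@Y,"toolmm",M.T@d*1e3,"zhead err deg",np.degrees(np.arctan2(M[1,0],M[0,0]))-np.degrees(np.arctan2(X[1],X[0])),"tilt",M[2],"F",s["contact_force"],"w",s["grip_width"])
E
python3 -c "
from h import *
go(.051,.165,.1)"
```

```text
clock: 0.93
position: [0.2262, -0.6088, 0.2524]
eef_rot: [-1.569, 0.001, 0.036]
contact_force: [-0.8, 0.5, 0.4]
grip_width: 0.0163
t 0.9333 tcp [ 0.2262 -0.6088  0.2524] pan -0.35403934369031675 -0.43859188138829275 toolmm [409.0018 153.1031 600.7282] zhead err deg 0.36947160005454593 tilt [-0.0006 -1.      0.0015] F [-0.7952  0.4897  0.3523] w 0.01629215344904131
```

```bash
python3 -m crank '[[[20,0,30],0,19],[[20,0,30],0,19],[[20,0,30],0,19],[[20,0,30],0,19],[[20,0,30],0,19],[[20,0,30],0,19],[[20,0,30],0,19],[[20,0,30],0,19],[[20,0,30],0,19],[[20,0,30],0,19]]'; python3 -m crank '[[[20,0,30],0,19],[[20,0,30],0,19],[[20,0,30],0,19],[[20,0,30],0,19],[[20,0,30],0,19],[[20,0,30],0,19],[[20,0,30],0,19],[[20,0,30],0,19],[[20,0,30],0,19],[[20,0,30],0,19]]';
python3 -c "
from h import *
go(.051,.165,.1)"
```

```text
clock: 1.77
position: [0.4177, -0.3017, 0.2529]
eef_rot: [-1.571, 0.001, 0.029]
contact_force: [1.0, -1.6, -0.8]
grip_width: 0.0165
clock: 2.6
position: [0.6088, 0.0035, 0.2527]
eef_rot: [-1.571, 0.001, 0.029]
contact_force: [-0.7, -0.8, -0.6]
grip_width: 0.0163
t 2.6 tcp [0.6088 0.0035 0.2527] pan 0.04628310563106035 0.16233754113957594 toolmm [  4.8894 152.6546   2.7098] zhead err deg 0.0019222294966068088 tilt [-0.0011 -1.     -0.0003] F [-0.6909 -0.759  -0.6019] w 0.016317863947809142
```

Heading is right. Lower towards z = 0.045 first and look with all cameras.

```bash
python3 -m crank '[[[5,30,5],0,19],[[0,35,0],0,19],[[0,35,0],0,19],[[0,35,0],0,19],[[0,35,0],0,19],[[0,30,0],0,19],[[0,8,0],0,19],[[0,0,0],0,19],[[0,0,0],0,19]]';
python3 - <<'E'
from h import *
import cv2
go(.051,.165,.027)
for n in("scene","top","wrist"):
    a=manip.snapshot(n)
    if n=="scene": a=cv2.resize(a[110:290,120:340],None,fx=3.4,fy=3.4,interpolation=cv2.INTER_CUBIC)
    if n=="top": a=cv2.resize(a[90:270,230:450],None,fx=3.4,fy=3.4,interpolation=cv2.INTER_CUBIC)
    cv2.imwrite(f"pics/{n}1.png",a)
E
```

```text
clock: 3.35
position: [0.6138, 0.0075, 0.0457]
eef_rot: [-1.57, -0.0, 0.029]
contact_force: [-0.0, 0.2, 0.1]
grip_width: 0.0164
t 3.35 tcp [0.6138 0.0075 0.0457] pan 0.051378443709723574 0.16620845347341415 toolmm [-0.3809 18.7401 -1.2063] zhead err deg 0.017534979127876937 tilt [ 0.0002 -1.      0.0003] F [-0.0103  0.1913  0.1142] w 0.01643032962937445
```

View pics/scene1.png

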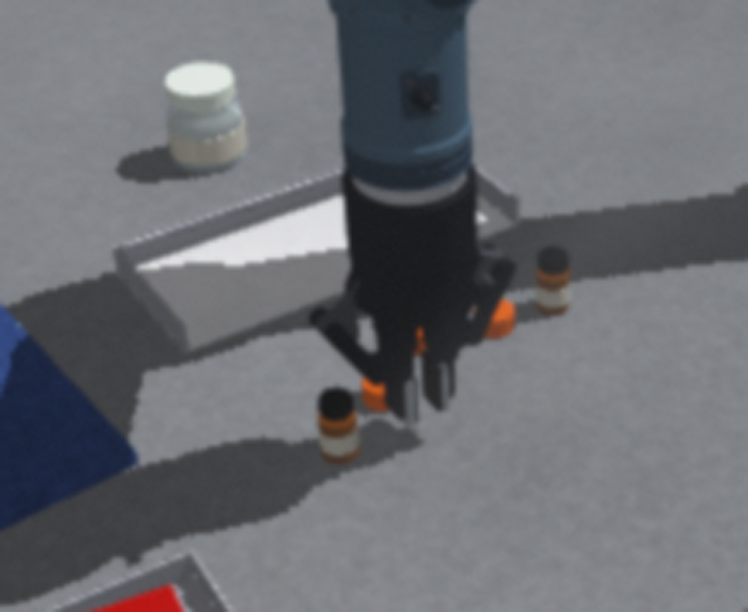

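View pics/wrist1.png

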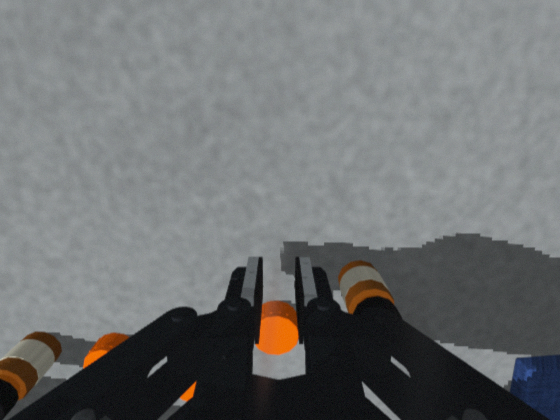

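View pics/top1.png

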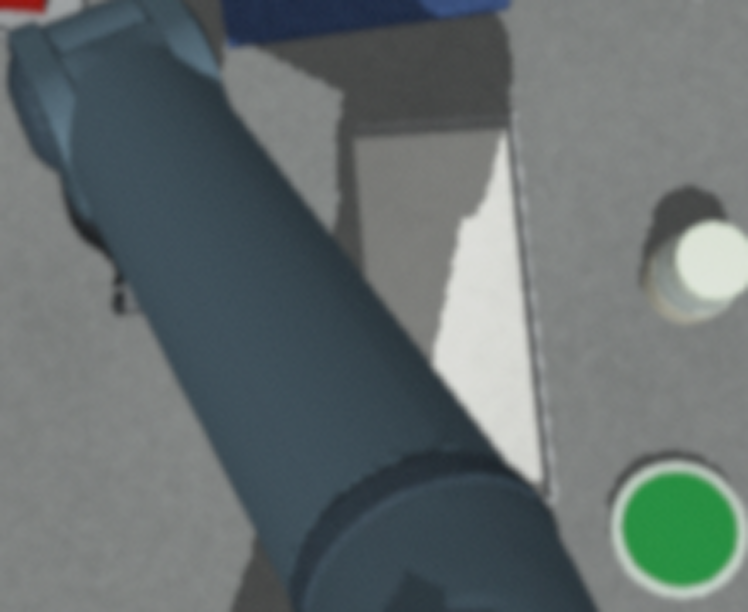

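Scene and wrist views show the fingertips behind the first cap with the cap centred in the gap (wrist px 278,328), both vials clear. Lower the rest.

```bash
python3 -m crank '[[[0,6,0],0,19],[[0,6,0],0,19],[[0,4,0],0,19],[[0,2,0],0,19],[[0,0,0],0,19]]';
python3 - <<'E'
from h import *
import cv2
go(.051,.165,.027)
a=manip.snapshot("wrist");cv2.imwrite("pics/wrist2.png",a)
a=manip.snapshot("scene");cv2.imwrite("pics/scene2.png",cv2.resize(a[170:270,180:300],None,fx=6,fy=6,interpolation=cv2.INTER_CUBIC))
E
```

```text
clock: 3.92
position: [0.6127, 0.0073, 0.0264]
eef_rot: [-1.571, 0.002, 0.03]
contact_force: [0.6, -0.7, -1.0]
grip_width: 0.0163
t 3.9167 tcp [0.6127 0.0073 0.0264] pan 0.05021111339469953 0.16596904365929863 toolmm [ 0.7899 -0.6014 -0.9616] zhead err deg 0.023093066332521284 tilt [-0.0017 -1.     -0.0001] F [ 0.6015 -0.6868 -0.9566] w 0.01634839919029525
```

View pics/scene2.png

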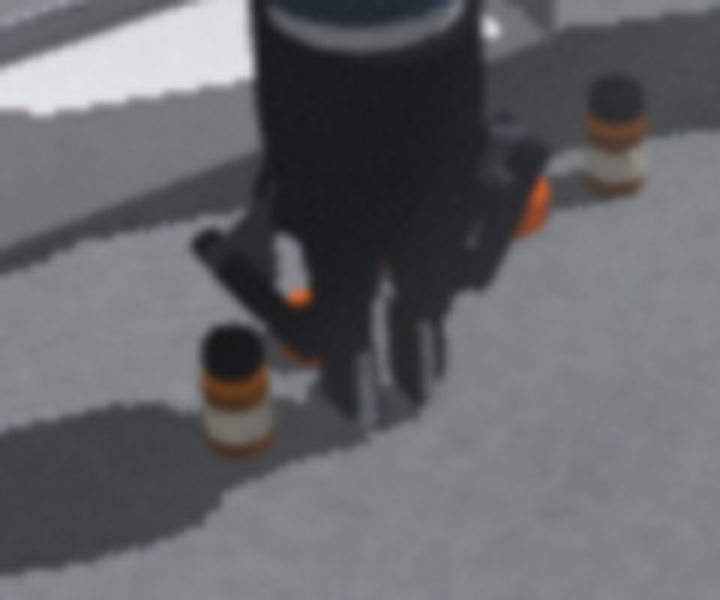

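View pics/wrist2.png

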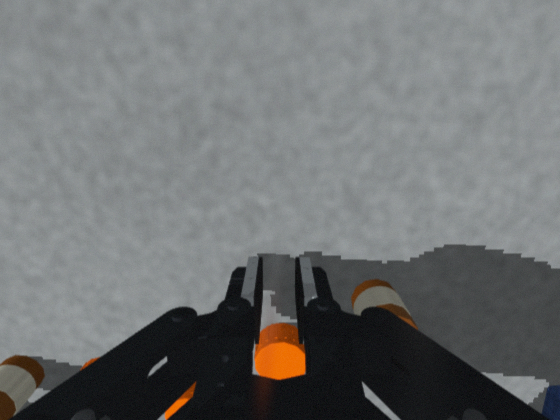

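```bash
python3 - <<'E'
from h import *
P=manip.camera_params("scene")
for uv in [(205,240),(290,360),(545,150),(360,420)]:
    u=(uv[0]/6+180,uv[1]/6+170)
    for z in np.arange(-.005,.12,.005):
        p=proj("scene",u,z,P); q=p-C
        if abs(q@Y-.166)<.006: print(uv,round(z,3),"pan",q@X,q@Y)
E
```

```text
(205, 240) 0.105 pan 0.11298855814481903 0.16499606097832323
(205, 240) 0.11 pan 0.11568000899762602 0.1707665454264789
(290, 360) 0.035 pan 0.08297839041887425 0.16022404957283123
(290, 360) 0.04 pan 0.0856067179801122 0.165368952231175
(290, 360) 0.045 pan 0.08823504554134991 0.17051385488951873
(545, 150) 0.085 pan -0.022205422931988697 0.16349371128969026
(545, 150) 0.09 pan -0.018398129613485328 0.1690706750960554
(360, 420) -0.005 pan 0.057475368459447514 0.16201744717791505
(360, 420) 0.0 pan 0.060138260018600155 0.16683069633305417
(360, 420) 0.005 pan 0.06280115157775279 0.1716439454881933
```

```bash
python3 -m crank '[[[-1,-1,0],0,10],[[-1,-2,0],0,10],[[0,0,0],0,10],[[0,0,0],0,10]]';
python3 - <<'E'
from h import *
import cv2
go(.049,.165,.029)
a=manip.snapshot("scene");cv2.imwrite("pics/scene3.png",cv2.resize(a[170:270,180:300],None,fx=6,fy=6,interpolation=cv2.INTER_CUBIC))
a=manip.snapshot("wrist");cv2.imwrite("pics/wrist3.png",cv2.resize(a[220:420,140:440],None,fx=2.6,fy=2.6,interpolation=cv2.INTER_CUBIC))
E
```

```text
clock: 4.35
position: [0.6117, 0.0074, 0.0307]
eef_rot: [-1.571, -0.001, 0.03]
contact_force: [-0.9, 0.3, 0.5]
grip_width: 0.0087
t 4.35 tcp [0.6117 0.0074 0.0307] pan 0.049230040442324784 0.16613774249521265 toolmm [-0.2295  1.696  -1.1299] zhead err deg 0.02791228761023934 tilt [ 0.0007 -1.     -0.    ] F [-0.8769  0.2714  0.529 ] w 0.008687141382595699
```

View pics/scene3.png

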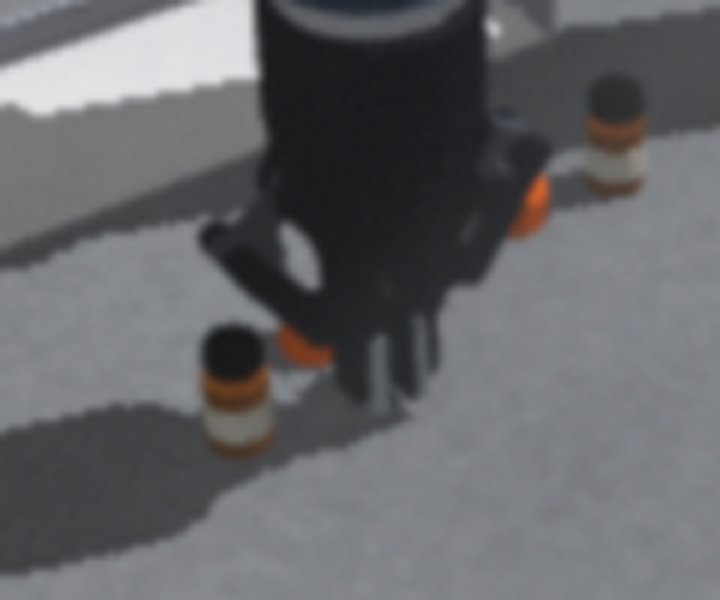

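View pics/wrist3.png

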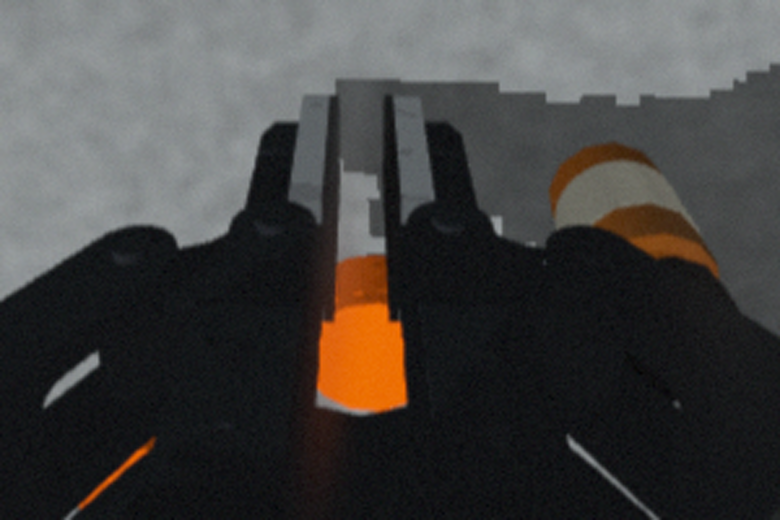

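```bash
python3 -m crank '[[[0,1,-4],0,10],[[0,0,-6],0,10],[[0,0,-6],0,10],[[0,0,-6],0,10],[[0,0,-6],0,10],[[0,0,-6],0,10],[[0,0,-6],0,10]]';
python3 - <<'E'
from h import *
import cv2
go(.049,-.035,.029)
a=manip.snapshot("scene");cv2.imwrite("pics/scene4.png",cv2.resize(a[150:270,150:300],None,fx=5,fy=5,interpolation=cv2.INTER_CUBIC))
a=manip.snapshot("wrist");cv2.imwrite("pics/wrist4.png",cv2.resize(a[220:420,140:440],None,fx=2.6,fy=2.6,interpolation=cv2.INTER_CUBIC))
E
```

```text
clock: 5.03
position: [0.6126, -0.0337, 0.0293]
eef_rot: [-1.571, 0.0, 0.029]
contact_force: [0.5, -0.3, -0.2]
grip_width: 0.0082
t 5.0333 tcp [ 0.6126 -0.0337  0.0293] pan 0.04900306610034357 0.1250473345043544 toolmm [   0.0472    0.2797 -160.0452] zhead err deg -0.017172170415121757 tilt [-0.     -1.     -0.0001] F [ 0.4557 -0.3474 -0.184 ] w 0.008227290393612283
```

View pics/scene4.png

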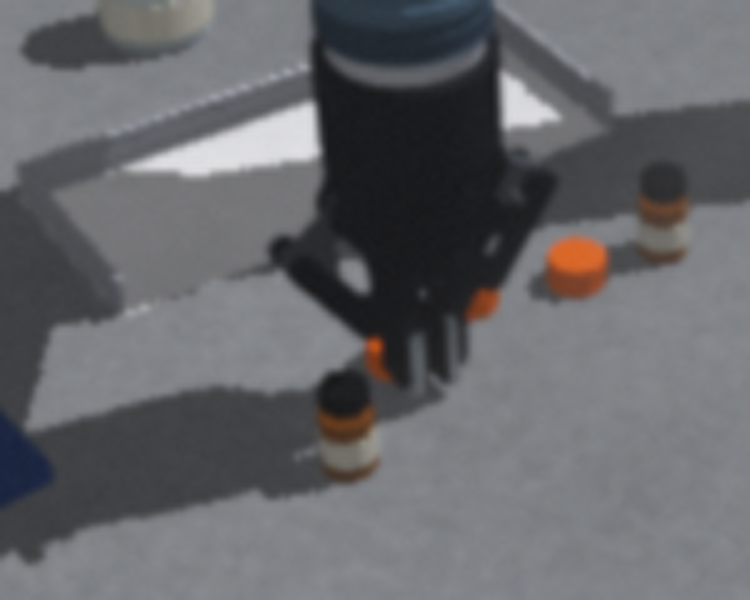

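View pics/wrist4.png

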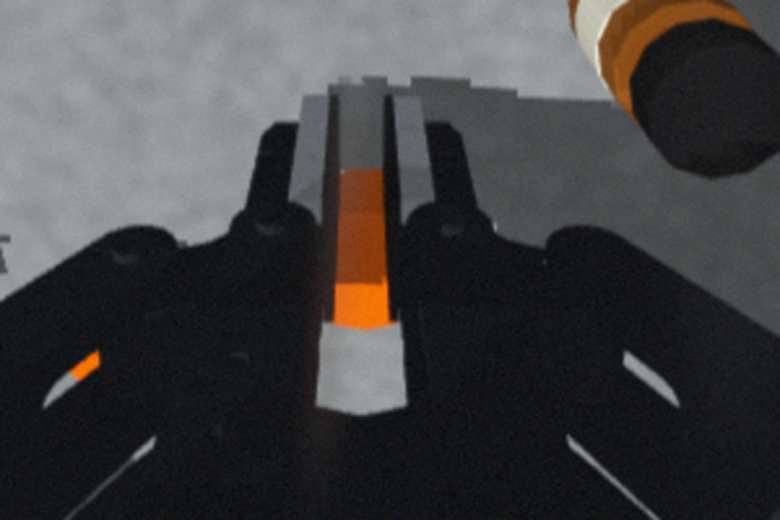

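```bash
python3 -m crank '[[[0,0,-8],0,10],[[0,0,-8],0,10],[[0,0,-8],0,10],[[0,0,-8],0,10],[[0,0,-8],0,10],[[0,0,-8],0,10],[[0,0,-8],0,10],[[0,0,-8],0,10],[[0,0,-8],0,10],[[0,0,-8],0,10]]'
python3 - <<'E'
from h import *
import cv2
go(.049,-.035,.029)
a=manip.snapshot("scene")[130:270,140:320];a=cv2.resize(a,None,fx=3,fy=3,interpolation=cv2.INTER_CUBIC)
cv2.imwrite("pics/s5.png",a)
a=manip.snapshot("wrist");cv2.imwrite("pics/wrist5.png",a[200:420,100:460])
E
```

```text
clock: 5.97
position: [0.615, -0.1135, 0.0293]
eef_rot: [-1.571, -0.0, 0.029]
contact_force: [0.5, -0.1, -0.3]
grip_width: 0.0081
t 5.9667 tcp [ 0.615  -0.1135  0.0293] pan 0.04904342491352531 0.045222055751010425 toolmm [ -0.0651   0.3049 -80.2218] zhead err deg 0.017091724380036588 tilt [ 0.0001 -1.      0.    ] F [ 0.5391 -0.1207 -0.2872] w 0.008071141807677127
```

View pics/s5.png

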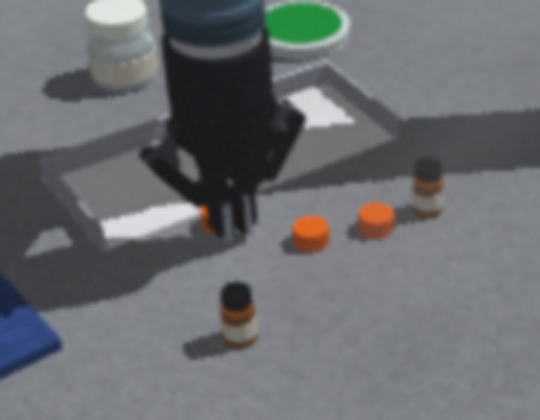

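View pics/wrist5.png

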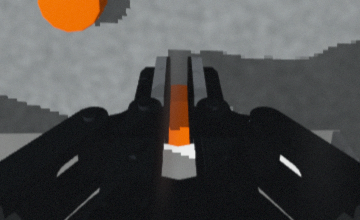

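```bash
python3 -m crank '[[[0,0,-8],0,10],[[0,0,-8],0,10],[[0,0,-8],0,10],[[0,0,-8],0,10],[[0,0,-8],0,10],[[0,0,-8],0,10],[[0,0,-8],0,10],[[0,0,-8],0,10],[[0,0,-6],0,10],[[0,0,-4],0,10]]'
python3 -m crank '[[[0,0,-3],0,10],[[0,0,-2],0,10],[[0,0,-1],0,10],[[0,0,0],0,10],[[0,0,6],0,10],[[0,-20,6],0,10],[[0,-35,0],0,10],[[0,-20,0],0,10]]'
python3 - <<'E'
from h import *
import cv2
go(.0002,.125,.1)
a=manip.snapshot("scene")[130:270,140:320];a=cv2.resize(a,None,fx=4,fy=4,interpolation=cv2.INTER_CUBIC)
cv2.imwrite("pics/s6.png",a)
E
```

```text
clock: 6.9
position: [0.6171, -0.1881, 0.0293]
eef_rot: [-1.571, 0.0, 0.028]
contact_force: [-0.1, 0.3, -0.2]
grip_width: 0.0088
clock: 7.57
position: [0.618, -0.1783, 0.1064]
eef_rot: [-1.57, -0.002, 0.032]
contact_force: [1.6, 0.5, 0.7]
grip_width: 0.0085
t 7.5667 tcp [ 0.618  -0.1783  0.1064] pan 0.050133032970677775 -0.01968231771074627 toolmm [-49.4951   6.4619 144.8341] zhead err deg 0.1776118967797622 tilt [ 0.0019 -1.      0.0008] F [1.5501 0.5352 0.6633] w 0.008493827394357459
```

View pics/s6.png

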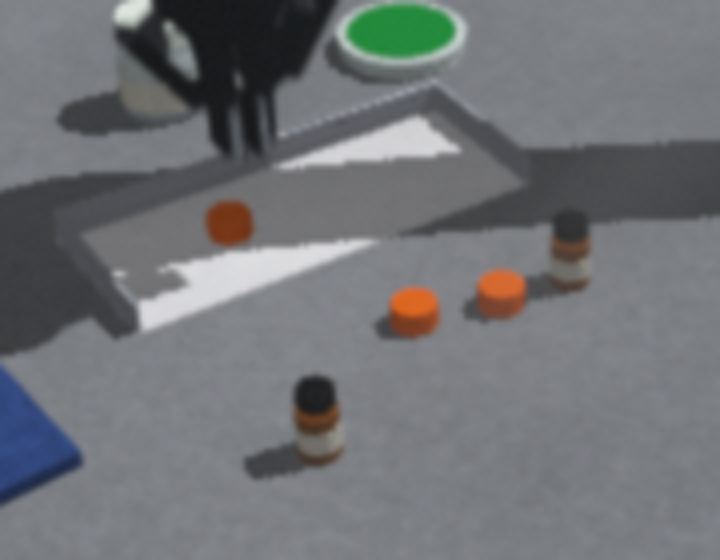

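Cap A lies inside the pan (crop px 229,222); the other objects are unmoved. Next, the middle cap.

```bash
python3 -m crank '[[[-12,0,36],0,10],[[-12,0,36],0,10],[[-13,0,37],0,10],[[-13,0,38],0,10],[[0,15,0],0,10],[[0,25,0],0,10],[[0,20,0],0,10],[[0,10,0],0,10],[[0,4,0],0,10],[[0,0,0],0,10]]'
python3 - <<'E'
from h import *
import cv2
go(.0002,-.035,.029)
a=manip.snapshot("scene")[130:270,140:320];a=cv2.resize(a,None,fx=3,fy=3,interpolation=cv2.INTER_CUBIC)
cv2.imwrite("pics/s7.png",a)
a=manip.snapshot("wrist");cv2.imwrite("pics/wrist7.png",cv2.resize(a[200:420,100:460],None,fx=2,fy=2))
E
```

```text
clock: 8.45
position: [0.5619, -0.0347, 0.0294]
eef_rot: [-1.57, 0.002, 0.03]
contact_force: [-0.6, -0.6, 0.6]
grip_width: 0.0083
t 8.45 tcp [ 0.5619 -0.0347  0.0294] pan -0.0017504835119154698 0.12548578040714597 toolmm [   1.8294    0.2966 -160.4853] zhead err deg 0.043481104402379955 tilt [-0.0019 -1.      0.0005] F [-0.5516 -0.583   0.5701] w 0.008321131825158578
```

View pics/s7.png

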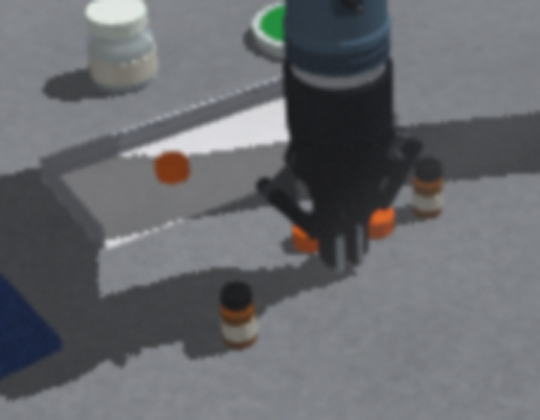

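View pics/wrist7.png

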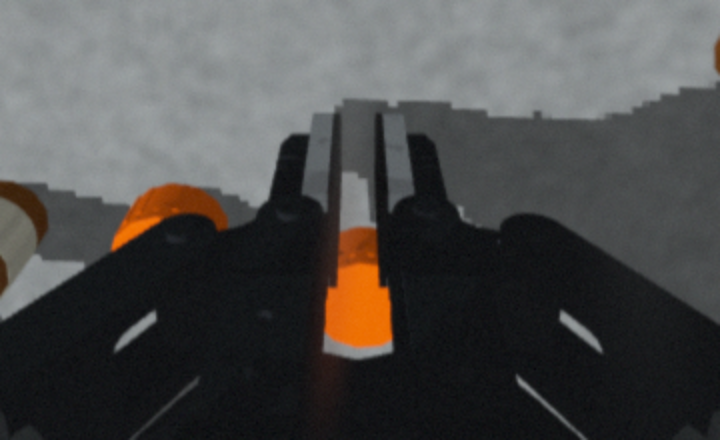

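```bash
python3 -m crank '[[[2,0,-4],0,10],[[0,0,-6],0,10],[[0,0,-6],0,10],[[0,0,-6],0,10],[[0,0,-7],0,10],[[0,0,-8],0,10],[[0,0,-8],0,10],[[0,0,-8],0,10],[[0,0,-8],0,10],[[0,0,-8],0,10]]'
python3 -m crank '[[[0,0,-8],0,10],[[0,0,-8],0,10],[[0,0,-8],0,10],[[0,0,-8],0,10],[[0,0,-8],0,10],[[0,0,-8],0,10],[[0,0,-8],0,10],[[0,0,-8],0,10],[[0,0,-8],0,10],[[0,0,-8],0,10]]'
python3 -m crank '[[[0,0,-5],0,10],[[0,0,-3],0,10],[[0,0,-2],0,10],[[0,0,-1],0,10],[[0,0,0],0,10],[[0,0,6],0,10],[[0,-20,6],0,10],[[0,-35,0],0,10],[[0,-20,0],0,10]]'
python3 - <<'E'
from h import *
import cv2
go(-.0506,.135,.1)
a=manip.snapshot("scene")[130:270,140:320];a=cv2.resize(a,None,fx=4,fy=4,interpolation=cv2.INTER_CUBIC)
cv2.imwrite("pics/s8.png",a)
E
```

```text
clock: 9.38
position: [0.5666, -0.1051, 0.0302]
eef_rot: [-1.571, 0.0, 0.029]
contact_force: [-0.1, 0.9, 0.4]
grip_width: 0.0085
clock: 10.22
position: [0.5691, -0.1848, 0.0303]
eef_rot: [-1.571, 0.0, 0.029]
contact_force: [0.2, 0.2, -0.0]
grip_width: 0.0085
clock: 10.97
position: [0.57, -0.1808, 0.1074]
eef_rot: [-1.57, -0.002, 0.032]
contact_force: [1.8, -0.0, 0.5]
grip_width: 0.0087
t 10.9667 tcp [ 0.57   -0.1808  0.1074] pan 0.0021018619746780106 -0.02079683988433278 toolmm [-52.2088   7.3559 155.9659] zhead err deg 0.18631100831485758 tilt [ 0.0017 -1.      0.0006] F [ 1.7791 -0.0195  0.5276] w 0.008653579549631725
```

View pics/s8.png

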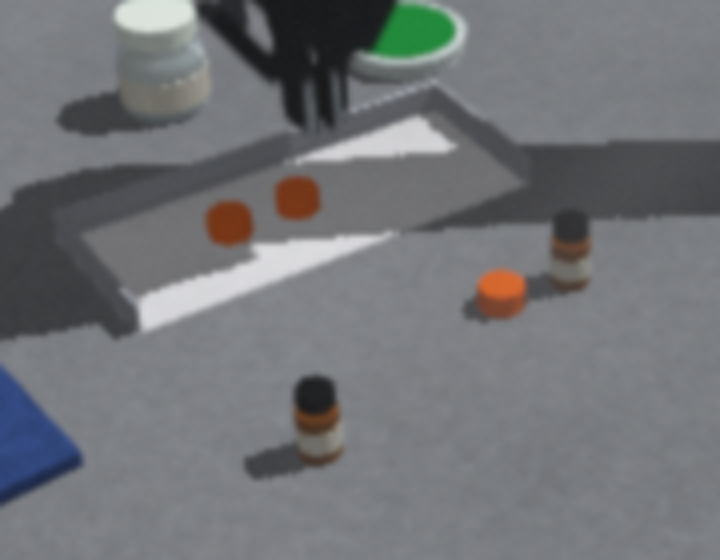

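```bash
python3 -m crank '[[[-12,0,40],0,10],[[-12,0,40],0,10],[[-13,0,40],0,10],[[-13,0,40],0,10],[[0,15,2],0,10],[[0,25,0],0,10],[[0,20,0],0,10],[[0,10,0],0,10],[[0,6,0],0,10],[[0,0,0],0,10]]'
python3 - <<'E'
from h import *
import cv2
go(-.049,-.035,.029)
a=manip.snapshot("scene")[130:270,140:320];a=cv2.resize(a,None,fx=4,fy=4,interpolation=cv2.INTER_CUBIC)
cv2.imwrite("pics/s9.png",a)
a=manip.snapshot("wrist");cv2.imwrite("pics/wrist9.png",cv2.resize(a[200:420,100:460],None,fx=2,fy=2))
E
```

```text
clock: 11.85
position: [0.5136, -0.0231, 0.0282]
eef_rot: [-1.57, 0.002, 0.03]
contact_force: [-0.6, 0.5, 0.1]
grip_width: 0.0088
t 11.85 tcp [ 0.5136 -0.0231  0.0282] pan -0.049726270713749514 0.13848436035558273 toolmm [   0.5897   -0.9269 -173.482 ] zhead err deg 0.04365548657900842 tilt [-0.0025 -1.      0.0005] F [-0.6283  0.5223  0.0844] w 0.008798656783888633
```

View pics/s9.png

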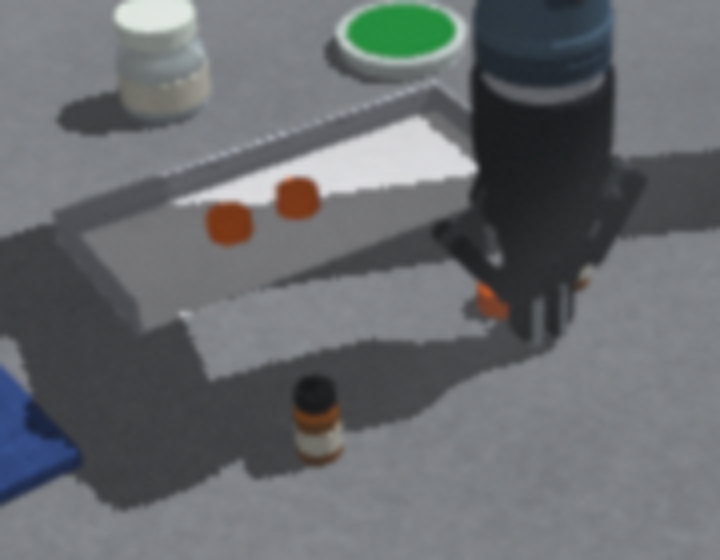

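View pics/wrist9.png

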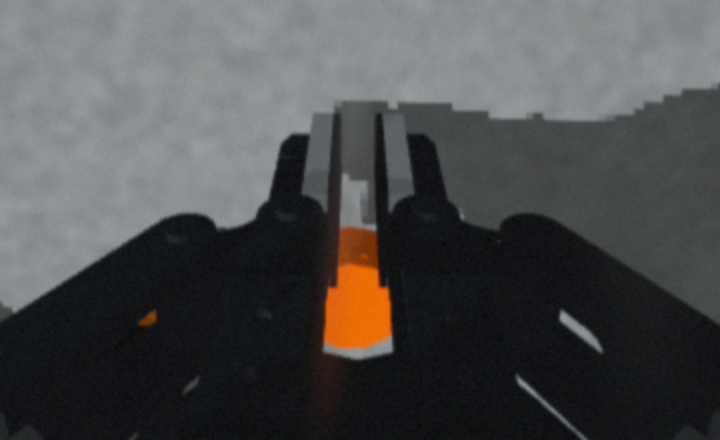

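```bash
python3 -m crank '[[[2,-1,0],0,10],[[0,0,-4],0,10],[[0,0,-6],0,10],[[0,0,-6],0,10],[[0,0,-6],0,10],[[0,0,-6],0,10],[[0,0,-6],0,10],[[0,0,-6],0,10],[[0,0,-6],0,10],[[0,0,-6],0,10]]'
python3 - <<'E'
from h import *
import cv2
go(-.049,-.035,.029)
a=manip.snapshot("scene")[130:270,140:320];a=cv2.resize(a,None,fx=4,fy=4,interpolation=cv2.INTER_CUBIC)
cv2.imwrite("pics/s10.png",a)
a=manip.snapshot("wrist");cv2.imwrite("pics/wrist10.png",cv2.resize(a[200:420,100:460],None,fx=2,fy=2))
E
```

```text
clock: 12.78
position: [0.5181, -0.0761, 0.0302]
eef_rot: [-1.571, 0.0, 0.029]
contact_force: [0.2, -0.3, 1.1]
grip_width: 0.0087
t 12.7833 tcp [ 0.5181 -0.0761  0.0302] pan -0.04677017609710838 0.08540427047305164 toolmm [  -2.2519    1.2158 -120.4028] zhead err deg 0.009495751757198079 tilt [-0.0001 -1.      0.    ] F [ 0.1817 -0.3118  1.1099] w 0.008742482240705039
```

View pics/s10.png

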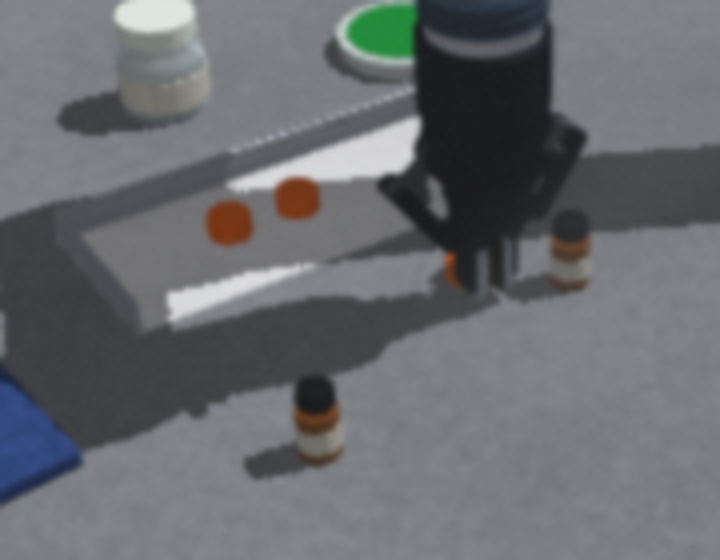

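View pics/wrist10.png

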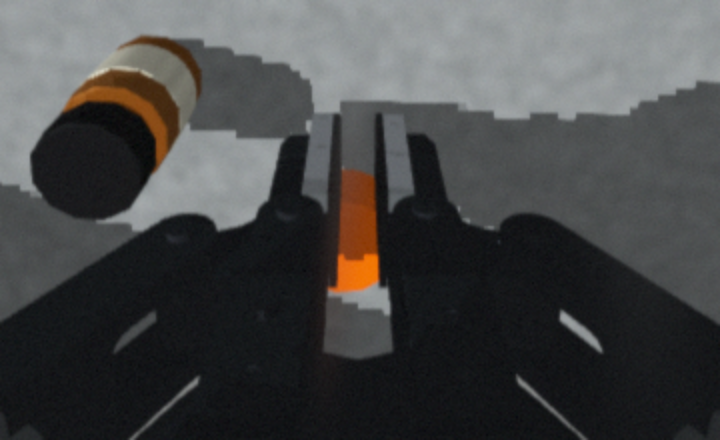

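The near vial is still in place (571,225), and the cap is seated in the notch. Push it on into the pan, then lift well clear.

```bash
python3 -m crank '[[[0,0,-4],0,10],[[0,0,-6],0,10],[[0,0,-8],0,10],[[0,0,-8],0,10],[[0,0,-8],0,10],[[0,0,-8],0,10],[[0,0,-8],0,10],[[0,0,-8],0,10],[[0,0,-8],0,10],[[0,0,-8],0,10]]'
python3 -m crank '[[[0,0,-8],0,10],[[0,0,-8],0,10],[[0,0,-8],0,10],[[0,0,-8],0,10],[[0,0,-6],0,10],[[0,0,-4],0,10],[[0,0,-3],0,10],[[0,0,-1],0,10],[[0,0,0],0,10],[[0,0,6],0,10]]'
python3 -m crank '[[[0,-20,6],0,10],[[0,-35,0],0,10],[[0,-40,0],0,10],[[0,-35,0],0,10],[[0,-30,25],0,10],[[0,0,35],0,10],[[0,0,40],0,10],[[0,0,40],0,10],[[0,0,25],0,10],[[0,0,0],0,10]]'
python3 - <<'E'
from h import *
import cv2
go(-.049,-.035,.029)
a=manip.snapshot("scene")[110:290,120:340];a=cv2.resize(a,None,fx=3.4,fy=3.4,interpolation=cv2.INTER_CUBIC)
cv2.imwrite("pics/s11.png",a)
a=manip.snapshot("top");cv2.imwrite("pics/t11.png",a)
E
```

```text
clock: 13.72
position: [0.5203, -0.1503, 0.0303]
eef_rot: [-1.571, 0.0, 0.029]
contact_force: [-0.2, 0.6, 0.4]
grip_width: 0.0083
clock: 14.55
position: [0.5215, -0.1904, 0.0303]
eef_rot: [-1.572, -0.0, 0.028]
contact_force: [-1.0, 0.4, 0.6]
grip_width: 0.0084
clock: 15.38
position: [0.5155, -0.0086, 0.191]
eef_rot: [-1.567, -0.001, 0.043]
contact_force: [-0.4, 0.1, 0.5]
grip_width: 0.0088
t 15.3833 tcp [ 0.5155 -0.0086  0.191 ] pan -0.04735671382525991 0.15295797210624035 toolmm [  -4.4628  161.2722 -188.5121] zhead err deg 0.8034006396012834 tilt [ 0.0011 -1.      0.0037] F [-0.4136  0.0967  0.5364] w 0.00876636687215008
```

View pics/s11.png

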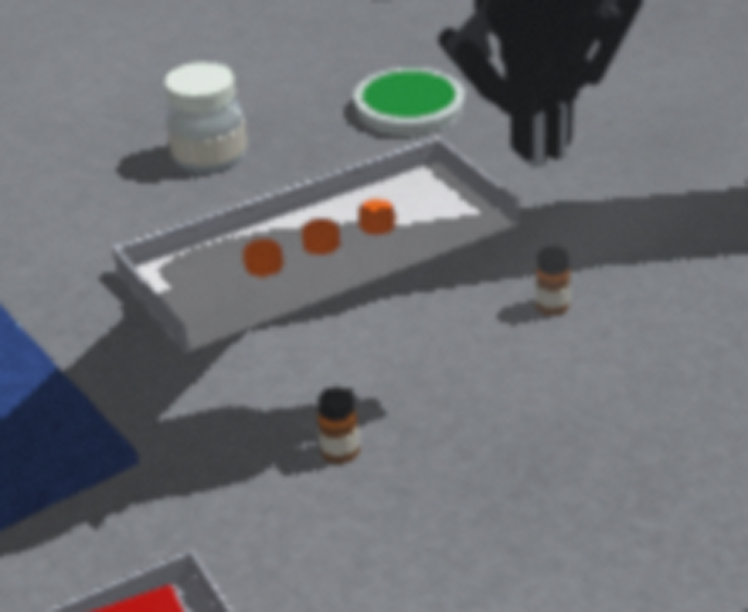

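View pics/t11.png

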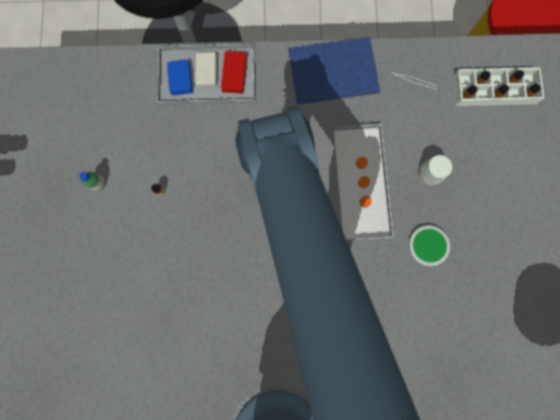

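```bash
python3 -m crank '[[[0,0,0],0,10],[[0,0,0],0,10],[[0,0,0],0,10]]'; python3 - <<'E'
from h import *
for uv in [(362,163),(364,182),(366,202)]:
    q=proj("top",uv,.016)-C; print(q@X,q@Y)
print(manip.sign_off())
E
```

```text
clock: 15.73
position: [0.5164, -0.0202, 0.19]
eef_rot: [-1.571, 0.001, 0.026]
contact_force: [0.3, 0.4, 0.6]
grip_width: 0.0083
0.04468470162776083 -0.057404699672481733
-0.0021500906959538335 -0.058215289904661516
-0.05067912876075894 -0.058807216546592454
the job is handed in; nothing more can be done
None
```

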